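# Bring the two-bolt clamp round on the parts carousel and issue it

### The job

Turn the parts carousel by pushing the posts on its rim until the bay with the long two-bolt clamp faces the outlet tray squarely, and let it come to rest. Then slide that clamp out into the tray until it lies flat against the tray's end stop, leaving its bay facing the tray. Keep the other stock standing on the carousel and the things on the bench where they are.

Things in the scene. Friction and masses are not known exactly. Their poses are not given: they have to be found in the camera images.
- stand: Fixed stand of the carousel. Origin: on the bench under the turntable's vertical axis; z up. Its -x axis points along the centre line of the cream outlet tray that is part of it (roughly towards the robot). Tray floor: flat, 36 mm above the bench (4 mm lower than the disc's upper face), from 142 to 250 mm from the axis.
- turntable: Grey metal disc, diameter 270 mm, 14 mm thick; origin: centre of its upper face, 40 mm above the bench; z up. Turns both ways without limit with steady friction (about 1.7 N at the rim), stays where left. Has four 90 degree bays, one item in each, no lip at the rim. The clamp's bay lies along its -x axis: it faces the tray when the turntable's and the stand's x axes point the same way.
- bay_mark (a point): Point on the disc's upper face at its edge (135 mm from the axis), in the middle of the bay that holds the long two-bolt clamp; it turns with the disc.
- outlet (a point): Point on the tray's floor, on its centre line, 210 mm from the axis: where the centre of the clamp's underside lies when fully home. The tray's walls and end stop are 20 mm high: the mouth, 97 mm wide at 143 mm from the axis, narrows to a straight channel 56 mm wide from 178 mm to the end stop at 250 mm.
- post_top (a point): Centre of the top of one of the four equal upright steel posts on the rim: diameter 16 mm, 55 mm high above the disc, 122 mm from the axis, at 45, 135, 225 and 315 degrees from the turntable's x axis (this one at 135). Radial dividers 18 mm high, 4 mm thick, run from 55 mm from the axis out to the posts; nearer the axis the disc is bare.
- clamp: The long two-bolt clamp: an aluminium block 80 mm long (its x axis), 44 mm wide (y), 27 mm high, with two bolts side by side along its length standing 16 mm above it (at 20 mm either side of the middle, up to 20 mm across). Origin: centre of its underside. 0.18 to 0.35 kg. It starts loose in its bay, lying radially, its centre about 85 mm from the axis.
- square_clamp: Other stock, stays on the turntable: a square aluminium clamp 50 x 50 x 27 mm with one bolt in the middle (16 mm high). Origin: centre of its underside.
- insulator: Other stock, stays on the turntable: a white ceramic spool standing upright, diameter 60 mm, 56 mm high. Origin: centre of its underside.
- carton: Other stock, stays on the turntable: a small square cardboard box 54 x 54 x 40 mm. Origin: centre of its underside.
- tape_roll: Bystander on the bench: roll of tape lying flat, diameter 100 mm, 45 mm high.
- wire_reel: Bystander on the bench: reel of copper wire, diameter 110 mm, 60 mm high.
- stock_carton: Bystander on the bench: cardboard box 120 x 90 x 70 mm.
- eye_bolt: Bystander on the bench: steel eye bolt about 180 mm long, lying flat.
Things that resemble listed ones, but are neither listed nor needed, are in the scene too. What is shaped like the insulator but green is not meant. Leave any red look-alike of the square_clamp alone.

How it is judged (in metres and radians):
On the way:
1. the clamp's bay faces the outlet tray and the turntable is at rest, with the clamp still lying in the bay (its mark within 20 mm, about 8 degrees, of the tray's centre line) (y of bay_mark in the frame of stand between -0.02 and 0.02 m and x of bay_mark in the frame of stand below -0.1 m and angular speed of turntable below 0.1 rad/s and horizontal distance between clamp and turntable below 0.125 m and z of clamp in the frame of turntable below 0.006 m and x of clamp in the frame of turntable below -0.04 m), for 0.2 s.
At the end, for the whole second after the job is handed in: Clamp flat and still on the tray floor, within 10 mm of the end stop, lengthwise (0.25 rad) and within 14 mm of the centre line; its bay mark within 34 mm of that line; turntable at rest; the other three items still on it (centres within 125 mm of the axis) (x of clamp in the frame of stand below -0.2 m and y of clamp in the frame of stand between -0.014 and 0.014 m and height (world z) of clamp below 0.042 m and angle between clamp's own z axis and vertical below 0.08 rad and angle between the x axis of clamp and the x axis of stand, either way round below 0.25 rad and linear speed of clamp below 0.02 m/s and y of bay_mark in the frame of stand between -0.034 and 0.034 m and x of bay_mark in the frame of stand below -0.1 m and angular speed of turntable below 0.1 rad/s and horizontal distance between each of square_clamp, insulator, carton and turntable below 0.125 m and z of each of square_clamp, insulator, carton in the frame of turntable above -0.01 m); the robot touches nothing.
It fails at once if another item on the turntable is tipped over or pushed off (angle between any of square_clamp, insulator, carton's own z axis and vertical above 0.5 rad or z of any of square_clamp, insulator, carton in the frame of turntable below -0.015 m).
It fails at once if a bystander on the bench is moved by more than 30 mm (distance of any of tape_roll, wire_reel, stock_carton, eye_bolt from where it was at the start of the episode above 0.03 m).
It also fails if it takes over 64 s, if anything falls off the work surface, if the arm or the gripper's body presses on something with over 40 N, if the wrist force passes 120 N, or if a joint passes its speed limit or range.

### The arm

A 6-joint arm with a two-finger parallel gripper is mounted at the origin on the work surface. World frame = base frame: x ahead of the robot, y to its left, z up, the work surface at z = 0. Lengths are in m, angles in degrees, forces in N, time in s.
With the tool pointing down it reaches from about 0.4 to 0.825 m from the base axis. Payload 7 kg.
Tool frame: the origin (TCP) lies between the finger pads; the fingertips stand ctrl.nose_length ahead of it and the grasp point (between the pads) lies 2 mm behind it (ctrl.nose_length is the distance from the TCP to the fingertips, in m); z points along the fingers, y is the line along which they close (so a half turn about z gives the same grasp; the last joint's range is limited). The gripper opens to 88 mm and grips with 3 to 60 N. Pads are 19 mm wide; open, the fingers measure 130 mm over their backs; the gripper's body (78 mm by 193 mm) begins 47 mm behind the grasp point.
Start: joints at [-53.222, 20.546, 0.682, 0, -70.136, -16.507], TCP at [0.234, -0.633, 0.214] pointing down, gripper open.
Joint ranges: [-176.03, 176.03], [-82.01, 121.73], [-58.28, 71.71], [-173.87, 95.51], [-174.79, -0.11], [-173.66, 173.66]. Speed limits (degrees/s): [136.94, 136.94, 172.46, 180, 180, 180].

### API

Orientations are given as [roll, pitch, yaw] about the fixed x, y, z axes, in that order (R = Rz(yaw) Ry(pitch) Rx(roll)).
In Python, from plant import ctrl gives the robot as it stands.
- The arm moves only by the tool apply_moves, never from a script. Its argument "commands" is a list of rows, each a list of 3 entries, a list of its own where there are three numbers: the shift along the world's x, y, z in cm, then the turn about the world's z in rad, then the closure, from 0 (fully open) to 1 (shut). In form: [[[x, y, z], turn, jaw], ...]. A call has 1 to 20 rows; each row is the pose to reach, as a shift and turn from the pose commanded when the call began; what a row does not reach only later rows make up. A row lasts 1/12 s, in which the tool goes at most 41.7 mm and 7.16 degrees, less where a joint would pass 70% of its speed; a pose out of reach is approached as far as the arm can. A call with a gripper value outside its range is refused whole. The fingers move at their own pace and stop on an object; the grip force is fixed at half the most. Time passes only in rows, so rows that repeat a pose let the fingers close. It gives the time, the measured TCP pose, the force, the opening and the grip force at its end, in the units of the state.
- ctrl.get_obs(): the state, without advancing time (a new reading comes with each control period).
- ctrl.snapshot(name): name is "scene" or "top"; returns a dict with "img" (420x560x3 uint8, red, green, blue), "fx", "fy", "cx", "cy" (pixels), "T" (4x4, takes a point from camera to world coordinates). Camera axes: x right, y up, looking along -z (the intrinsics and any distortion apply to the point x, -y, -z); pixel columns grow to the right and rows downward; lengths in m; the calibration is good to about 2 mm. A picture is of the moment at which its call begins. There is no depth.
- ctrl.close_job(): hands the job in; it is judged then, once.
Trained networks look in a picture, given as the dict that the camera call returned (one of the last four; its "shot" number tells which), for a name from the list of things; names that differ only in an ending like _2 or _b are one class to them, and where a whole thing is asked for, a point or a joint stands for the part that bears it (a point fixed in the world has none). Each returns a list of dicts, best first, with "score" (0 to 1); they miss things now and then, are a little off and sometimes report something else, mostly with a low value. They report only what shows in the picture. A call takes as long as a camera call. They do not tell look-alikes from the thing itself.
- ctrl.search_frame(picture, target): "at" ([column, row] in pixels, amid what is visible of it).
- ctrl.spot_point(picture, target): "at" ([column, row] in pixels: a listed point, or the origin of a listed thing).
The state is a dict: "clock": time; "joint_pos": joint angles; "qvel": joint speeds; "tau": joint torques, N m; "tool_pos": TCP position; "orientation": TCP orientation; "force": force on the tool from outside, world axes, zero at the start; "moment": the same for the moment, N m; "opening": finger opening in m; "gripper_force": force on a finger pad.
Only numpy, scipy, OpenCV 4.12 (cv2) and the standard library are available. Lean on these libraries where they do the work, as an engineer would, in place of code of your own. Each camera call takes 0.05 s, during which the arm holds its last target. There are 200 camera calls.

## Working session

There is one attempt and no reset: what is moved stays moved. The work goes in short steps, Python scripts to look and compute and a tool call to move; the robot and the scene stay as the last step left them, time stands still between calls to the robot, and variables do not carry over. Pictures are saved under pics/ and viewed, at most 10 in all, crops included, and the job is handed in when it is done.

Besides the shell and the picture viewer there is one more tool, called by a JSON object that holds its "name" and its "arguments". apply_moves: Moves the arm, as the interface text tells. Its arguments: {"type":"object","properties":{"commands":{"type":"array"}},"required":["commands"]}

```bash
mkdir -p pics; cat > h.py <<'E'
import numpy as np, cv2
from plant import ctrl
def ray(s,px):
    K=np.array([[s['fx'],0,s['cx']],[0,s['fy'],s['cy']],[0,0,1.]])
    d=np.linalg.inv(K)@np.array([px[0],px[1],1.]); T=np.array(s['T'])
    return T[:3,3],T[:3,:3]@np.array([d[0],-d[1],-d[2]])
def onz(s,px,z):
    o,d=ray(s,px); return (o+d*(z-o[2])/d[2])
def proj(s,p):
    T=np.array(s['T']); c=T[:3,:3].T@(np.array(p)-T[:3,3])
    return [s['cx']+s['fx']*c[0]/-c[2], s['cy']-s['fy']*c[1]/-c[2]]
def save(s,n): cv2.imwrite(f'pics/{n}.png',cv2.cvtColor(s['img'],cv2.COLOR_RGB2BGR))
E
python3 - <<'E'
from h import *
print(ctrl.nose_length, ctrl.get_obs())
Z=dict(stand=0,turntable=.04,bay_mark=.04,outlet=.036,post_top=.095,clamp=.04,square_clamp=.04,insulator=.04,carton=.04,tape_roll=0,wire_reel=0,stock_carton=0,eye_bolt=0)
ims=[]
for n in('scene','top'):
    s=ctrl.snapshot(n); save(s,n+'0'); ims.append(s['img']); print(n,{k:s[k] for k in s if k!='img'})
    for k,z in Z.items():
        for r in ctrl.spot_point(s,k)[:5]:
            print(k,round(r['score'],2),np.round(r['at']),np.round(onz(s,r['at'],z),3)[:2])
E
```

```text
0.017 {'clock': 0.0, 'joint_pos': array([-5.32229001e+01,  2.05895841e+01,  6.31828859e-01, -2.13253076e-02,
       -7.01356617e+01, -1.65084980e+01]), 'qvel': array([ 0.01364805,  0.00800535, -0.10339111,  0.02909631,  0.03260452,
        0.03969447]), 'tau': array([-2.79070860e-03, -5.82718849e+01,  2.93050861e+01,  6.99748546e+00,
        6.72389375e-03, -1.56904480e-04]), 'tool_pos': array([ 0.2336423 , -0.6327068 ,  0.21272504]), 'orientation': array([ 1.79904737e+02, -7.32716807e-03, -1.59738655e+02]), 'force': array([ 0.33228826, -0.24258813,  0.63338252]), 'moment': array([-0.02793574,  0.03734455, -0.02318483]), 'gripper_force': 0.0, 'opening': 0.08767665863307968}
scene {'fx': 439.22004939948005, 'fy': 439.22004939948005, 'cx': 278.38182730531094, 'cy': 212.7225670112634, 'T': array([[ 0.11509975, -0.69386021,  0.71085164,  1.44424812],
       [ 0.99316377,  0.09438392, -0.06868333, -0.08582043],
       [-0.01943634,  0.71389753,  0.69998039,  0.95462956],
       [ 0.        ,  0.        ,  0.        ,  1.        ]]), 'shot': 1}
turntable 0.82 [289. 248.] [0.658 0.016]
bay_
[... 1056 characters left out ...]
4]
turntable 0.8 [276. 184.] [0.67  0.014]
bay_mark 0.86 [230. 189.] [0.65  0.149]
bay_mark 0.39 [422. 208.] [ 0.608 -0.416]
outlet 0.92 [247. 254.] [0.46  0.094]
post_top 0.83 [242. 159.] [0.729 0.113]
clamp 0.85 [244. 188.] [0.655 0.11 ]
clamp 0.54 [301. 184.] [ 0.672 -0.059]
square_clamp 0.88 [296. 291.] [ 0.36 -0.05]
square_clamp 0.73 [275. 216.] [0.574 0.017]
insulator 0.92 [354. 172.] [ 0.712 -0.217]
insulator 0.89 [272. 155.] [0.756 0.028]
carton 0.75 [304. 183.] [ 0.674 -0.068]
tape_roll 0.92 [397. 271.] [ 0.422 -0.352]
tape_roll 0.31 [273. 158.] [0.76  0.027]
wire_reel 0.6 [149. 216.] [0.569 0.398]
stock_carton 0.65 [423. 210.] [ 0.609 -0.435]
eye_bolt 0.64 [166. 264.] [0.425 0.337]
```

View pics/scene0.png

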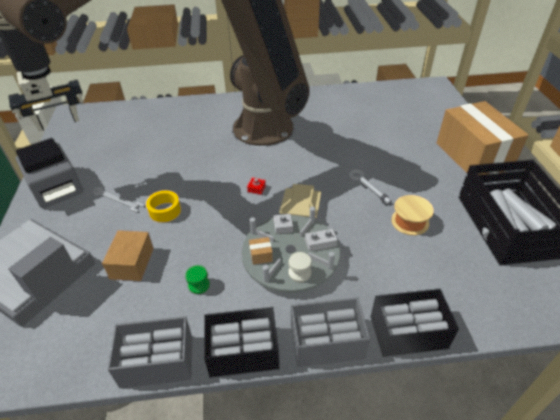

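View pics/top0.png

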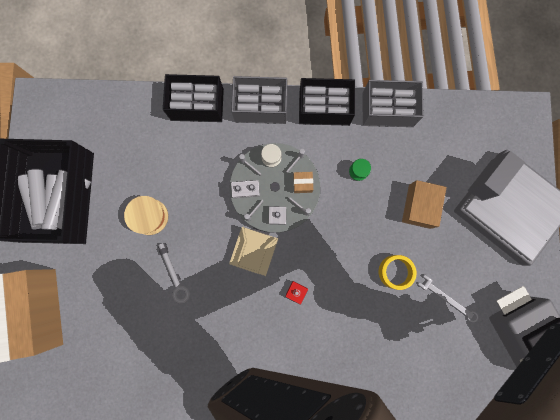

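Clamp candidates in the top view: the long two-bolt block at (244,188), a grey one-bolt square block at (277,215) and a red one at (297,292). The block at (244,188) fits because it is long and has two bolts. I'll fit the layout and confirm with an enlarged crop.

```bash
cat >> h.py <<'E'
from scipy.optimize import least_squares
def model(p,rad,ang,z): return [p[0]+rad*np.cos(ang),p[1]+rad*np.sin(ang),z]
# p: cx,cy,tray angle,bay angle
PTS=dict(turntable=(0,0,0,.04),bay_mark=(.135,3,0,.04),outlet=(.21,2,0,.036),post_top=(.122,3,-np.pi/4,.095))
def pred(p,k):
    r,i,o,z=PTS[k]; return model(p,r,(p[i] if i else 0)+o,z)
def fit(shots,p0):
    obs=[]
    for s in shots:
        for k in PTS:
            for r in ctrl.spot_point(s,k):
                e=np.linalg.norm(np.array(proj(s,pred(p0,k)))-r['at'])
                if r['score']>.5 and e<25: obs.append((s,k,np.array(r['at']))); break
    f=lambda p:np.concatenate([np.array(proj(s,pred(p,k)))-a for s,k,a in obs])
    q=least_squares(f,p0,loss='soft_l1').x
    for s,k,a in obs: print(s['shot'],k,np.round(np.array(proj(s,pred(q,k)))-a,1))
    print('fit',np.round(q[:2],4),np.round(np.degrees(q[2:]),2)); return q
def overlay(s,p,name,box=(190,130,340,290),k=4):
    x0,y0,x1,y1=box
    im=cv2.resize(cv2.cvtColor(s['img'],cv2.COLOR_RGB2BGR)[y0:y1,x0:x1],None,fx=k,fy=k,interpolation=cv2.INTER_CUBIC)
    D=lambda q,c:cv2.circle(im,tuple(int(round(v)) for v in ((np.array(proj(s,q))-[x0-.5,y0-.5])*k)),2,c,-1)
    for a in np.arange(0,2*np.pi,.1): D(model(p,.135,a,.04),(0,0,255))
    for j in range(4): D(model(p,.122,p[3]+np.pi/4+j*np.pi/2,.095),(255,0,0))
    D(model(p,.135,p[3],.04),(0,255,0)); D(model(p,.21,p[2],.036),(255,0,255)); D(model(p,0,0,.04),(0,255,255))
    c,sn=np.cos(p[2]),np.sin(p[2])
    for r,w in((.143,.0485),(.178,.028),(.25,.028)):
        for g in(-1,1): D([p[0]+r*c-g*w*sn,p[1]+r*sn+g*w*c,.056],(255,0,255))
    cv2.imwrite(f'pics/{name}.png',im)
E
python3 - <<'E'
from h import *
p0=np.array([.667,.015,np.radians(159.7),np.radians(98.8)])
S=[ctrl.snapshot(n) for n in('top','scene')]
q=fit(S,p0); np.save('q.npy',q)
overlay(S[0],q,'ov0')
print(np.round(model(q,.122,q[3]+np.pi/4,0),4), np.round([model(q,.122,q[2]+np.pi/4,0)],4))
E
```

```text
3 turntable [-2.8 -0.4]
3 bay_mark [-0.8  0.1]
3 outlet [ 2.  -0.4]
3 post_top [0.4 1. ]
4 turntable [1.2 1.3]
4 bay_mark [-2.5  2. ]
4 outlet [ 1.9 -1.9]
4 post_top [-1.3 -0.7]
fit [0.6657 0.0176] [162.62  97.37]
[0.569  0.0921 0.    ] [[ 0.5576 -0.0389  0.    ]]
```

View pics/ov0.png

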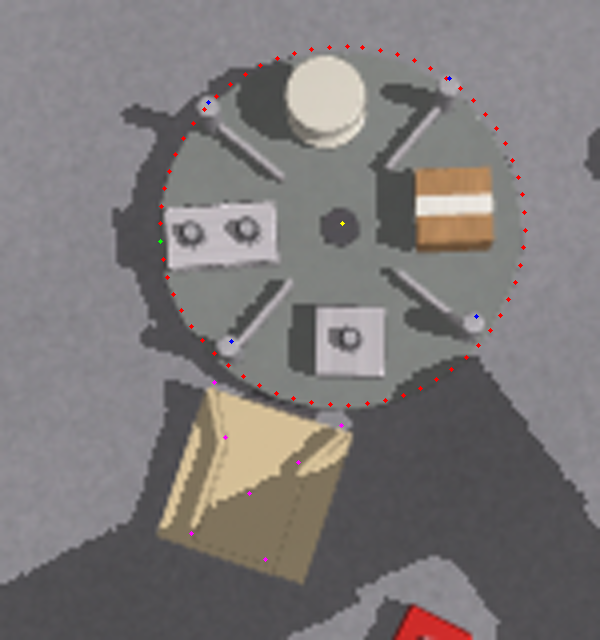

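The crop shows the two-bolt clamp at crop (220,235), with bolts at (190,233) and (247,230), so it is the right one. The model sits about 5 crop pixels too high, so I'll refine it from the hand-read post tops and tray corners.

```bash
python3 - <<'E'
from h import *
s=ctrl.snapshot('top'); q=np.load('q.npy')
W=lambda x,y,z:onz(s,[x/4+189.5,y/4+129.5],z)[:2]
P=np.array([W(*a,.095) for a in((208,105),(449,86),(473,323),(230,347))])
c=P.mean(0); d=P-c
print('posts',P.round(4),c,np.linalg.norm(d,axis=1).round(4),(np.degrees(np.arctan2(d[:,1],d[:,0]))%360).round(1))
print('hub',W(340,228,.04))
M=(W(212,388,.056)+W(350,432,.056))/2;E=(W(160,533,.056)+W(302,583,.056))/2
print('tray',M,E,np.degrees(np.arctan2(*(E-M)[::-1])),np.linalg.norm(M-c),np.linalg.norm(E-c),[np.degrees(np.arctan2(*(v-c)[::-1])) for v in(M,E)])
b=[W(190,233,.083),W(247,230,.083)];print('bolts',b)
E
```

```text
posts [[ 0.7377  0.1145]
 [ 0.7561 -0.0568]
 [ 0.5859 -0.0767]
 [ 0.5648  0.0926]] [0.66111993 0.01838236] [0.1228 0.1211 0.1212 0.1216] [ 51.5 321.6 231.7 142.4]
hub [0.66168139 0.01932005]
tray [0.52464736 0.05783472] [0.4186241 0.0899602] 163.1429784628519 0.1420607277663116 0.25283911194894715 [np.float64(163.87614201453974), np.float64(163.55490762139752)]
bolts [array([0.64708197, 0.12500293]), array([0.65028512, 0.08456129])]
```

{"name": "apply_moves", "arguments": {"commands": [[[33.2,72.7,0],-1.02,0.65],[[33.2,72.7,0],-1.02,0.65],[[33.2,72.7,0],-1.02,0.65],[[33.2,72.7,0],-1.02,0.65],[[33.2,72.7,0],-1.02,0.65],[[33.2,72.7,0],-1.02,0.65],[[33.2,72.7,0],-1.02,0.65],[[33.2,72.7,0],-1.02,0.65],[[33.2,72.7,0],-1.02,0.65],[[33.2,72.7,0],-1.02,0.65],[[33.2,72.7,0],-1.02,0.65],[[33.2,72.7,0],-1.02,0.65],[[33.2,72.7,0],-1.02,0.65],[[33.2,72.7,0],-1.02,0.65],[[33.2,72.7,0],-1.02,0.65],[[33.2,72.7,0],-1.02,0.65],[[33.2,72.7,0],-1.02,0.65],[[33.2,72.7,0],-1.02,0.65],[[33.2,72.7,0],-1.02,0.65],[[33.2,72.7,0],-1.02,0.65]]}}

```text
clock: 3.62
tool_pos: [0.5667, 0.0966, 0.2139]
orientation: [180.0, 0.0, 141.9]
force: [0.6, -0.6, 0.2]
opening: 0.0306
gripper_force: 0.0
```

```bash
python3 - <<'E'
from h import *
s=ctrl.snapshot('scene'); o=ctrl.get_obs(); print(o['tool_pos'],o['orientation'])
im=cv2.cvtColor(s['img'],cv2.COLOR_RGB2BGR)
t=o['tool_pos'].copy(); t[2]-=.017; a=proj(s,t); print(a, proj(s,[.5655,.094,.095]))
cv2.imwrite('pics/s1.png',cv2.resize(im[110:310,190:400],None,fx=3.5,fy=3,interpolation=cv2.INTER_CUBIC) if 0 else cv2.resize(im[130:310,220:400],None,fx=3.3,fy=3.3,interpolation=cv2.INTER_CUBIC))
E
```

```text
[0.56921649 0.100449   0.21332089] [1.79907947e+02 5.58315843e-02 1.41989252e+02]
[np.float64(315.6936042341722), np.float64(181.30533720033415)] [np.float64(311.7667037149264), np.float64(208.10849227608693)]
```

View pics/s1.png

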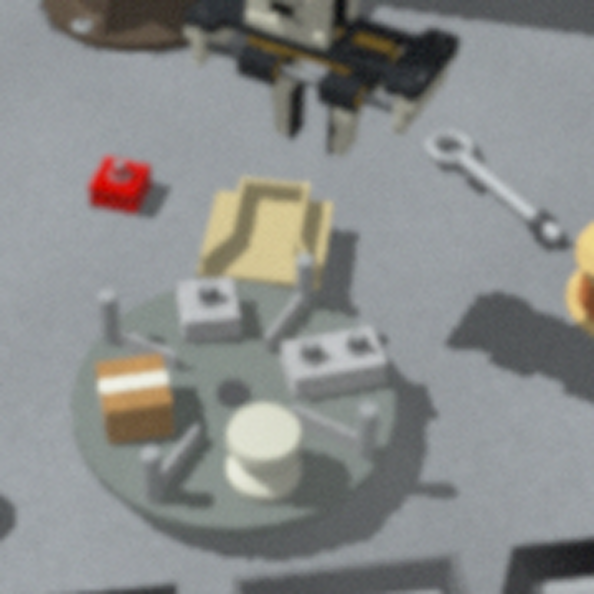

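The open fingers hang above the post, whose top at crop (305,258) matches my estimate within 1 px. The arm was still swinging, so I'll let it settle before descending.

{"name": "apply_moves", "arguments": {"commands": [[[0,0,0],0,0.65],[[0,0,0],0,0.65],[[0,0,0],0,0.65],[[0,0,0],0,0.65],[[0,0,-2],0,0.65],[[0,0,-5],0,0.65],[[0,0,-7],0,0.65],[[0,0,-8],0,0.65],[[0,0,-8],0,0.65],[[0,0,-8],0,0.65]]}}

```text
clock: 4.5
tool_pos: [0.5661, 0.0932, 0.1343]
orientation: [-180.0, 0.0, 141.8]
force: [0.8, 0.5, 0.8]
opening: 0.0308
gripper_force: 0.0
```

{"name": "apply_moves", "arguments": {"commands": [[[0,0,-1],0,0.65],[[0,0,-2.5],0,0.65],[[0,0,-4],0,0.65],[[0,0,-4.8],0,0.65],[[0,0,-4.8],0,0.65],[[0,0,-4.8],0,0.75],[[0,0,-4.8],0,0.75],[[0,0,-4.8],0,0.75]]}}

```text
clock: 5.17
tool_pos: [0.5665, 0.0941, 0.0867]
orientation: [179.9, 0.0, 141.8]
force: [0.4, 1.0, -0.9]
opening: 0.0225
gripper_force: 0.0
```

```bash
python3 - <<'E'
import numpy as np
st=[1,2.5,4.5,7,10,13,16.5,20,23.5,27,30.5,34,37.5,41,44.5,48,51,53.5,55,55]
f=lambda a:122*.1*np.array([np.cos(np.radians(141.8+a)),np.sin(np.radians(141.8+a))])
print([[[*(float(round(v,2)) for v in f(a)-f(0)),0],round(float(np.radians(a)),3),.75] for a in st])
E
```

```text
[[[-0.13, -0.17, 0], 0.017, 0.75], [[-0.32, -0.43, 0], 0.044, 0.75], [[-0.56, -0.78, 0], 0.079, 0.75], [[-0.85, -1.22, 0], 0.122, 0.75], [[-1.16, -1.78, 0], 0.175, 0.75], [[-1.45, -2.35, 0], 0.227, 0.75], [[-1.75, -3.03, 0], 0.288, 0.75], [[-2.0, -3.73, 0], 0.349, 0.75], [[-2.21, -4.45, 0], 0.41, 0.75], [[-2.38, -5.17, 0], 0.471, 0.75], [[-2.5, -5.91, 0], 0.532, 0.75], [[-2.58, -6.65, 0], 0.593, 0.75], [[-2.61, -7.4, 0], 0.654, 0.75], [[-2.6, -8.14, 0], 0.716, 0.75], [[-2.54, -8.88, 0], 0.777, 0.75], [[-2.43, -9.62, 0], 0.838, 0.75], [[-2.31, -10.25, 0], 0.89, 0.75], [[-2.18, -10.76, 0], 0.934, 0.75], [[-2.09, -11.07, 0], 0.96, 0.75], [[-2.09, -11.07, 0], 0.96, 0.75]]
```

{"name": "apply_moves", "arguments": {"commands": [[[-0.13,-0.17,0],0.017,0.75],[[-0.32,-0.43,0],0.044,0.75],[[-0.56,-0.78,0],0.079,0.75],[[-0.85,-1.22,0],0.122,0.75],[[-1.16,-1.78,0],0.175,0.75],[[-1.45,-2.35,0],0.227,0.75],[[-1.75,-3.03,0],0.288,0.75],[[-2.0,-3.73,0],0.349,0.75],[[-2.21,-4.45,0],0.41,0.75],[[-2.38,-5.17,0],0.471,0.75],[[-2.5,-5.91,0],0.532,0.75],[[-2.58,-6.65,0],0.593,0.75],[[-2.61,-7.4,0],0.654,0.75],[[-2.6,-8.14,0],0.716,0.75],[[-2.54,-8.88,0],0.777,0.75],[[-2.43,-9.62,0],0.838,0.75],[[-2.31,-10.25,0],0.89,0.75],[[-2.18,-10.76,0],0.934,0.75],[[-2.09,-11.07,0],0.96,0.75],[[-2.09,-11.07,0],0.96,0.75]]}}

```text
clock: 6.83
tool_pos: [0.5452, -0.0174, 0.0861]
orientation: [-180.0, 0.0, -163.1]
force: [0.6, -0.5, 0.4]
opening: 0.0222
gripper_force: 0.0
```

```bash
python3 - <<'E'
from h import *
ss=[ctrl.snapshot(n) for n in('scene','top')]; o=ctrl.get_obs(); print(o['tool_pos'],o['orientation'],o['force'])
for s in ss:
  for k,z in dict(clamp=.04,bay_mark=.04,post_top=.095,square_clamp=.04,insulator=.04,carton=.04).items():
    for r in ctrl.spot_point(s,k)[:2]:
        w=onz(s,r['at'],z)[:2]-[.6615,.0187]
        print(k,round(r['score'],2),np.hypot(*w).round(3),np.degrees(np.arctan2(w[1],w[0])).round(1))
im=cv2.cvtColor(ss[0]['img'],cv2.COLOR_RGB2BGR)
cv2.imwrite('pics/s2.png',cv2.resize(im[130:310,220:400],None,fx=3.3,fy=3.3,interpolation=cv2.INTER_CUBIC))
E
```

```text
[ 0.54501115 -0.01691445  0.08599838] [ 1.79998599e+02  3.36836058e-02 -1.63214735e+02] [ 0.30242271  0.1811631  -0.27976659]
clamp 0.97 0.089 96.6
clamp 0.31 0.14 99.2
bay_mark 0.62 0.141 93.0
post_top 0.78 0.122 50.6
post_top 0.59 0.41 -83.8
square_clamp 0.82 0.091 -177.5
square_clamp 0.44 0.349 98.6
insulator 0.79 0.091 4.9
insulator 0.71 0.267 -71.2
carton 0.63 0.081 -88.7
clamp 0.85 0.086 92.9
clamp 0.71 0.134 96.5
bay_mark 0.72 0.126 94.9
post_top 0.71 0.126 51.2
post_top 0.38 0.072 -91.6
square_clamp 0.59 0.313 -167.5
insulator 0.84 0.242 -76.2
insulator 0.62 0.089 6.7
carton 0.39 0.084 -81.8
```

View pics/s2.png

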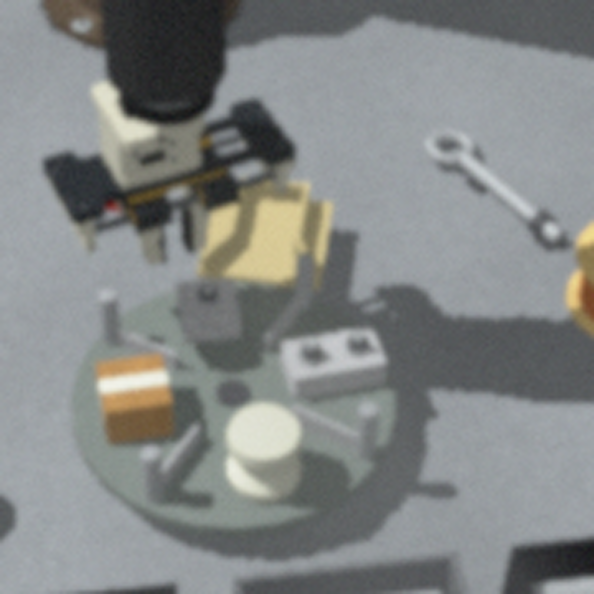

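The disc did not turn; the fingers show about 30 mm short of the post in this picture. I'll check the tool's apparent position in both views.

```bash
python3 - <<'E'
from h import *
o=ctrl.get_obs(); t=o['tool_pos']; y=np.radians(o['orientation'][2]-90); u=np.array([np.cos(y),np.sin(y),0])
out=[]
for n,(x0,y0) in dict(scene=(220,150),top=(230,150)).items():
    s=ctrl.snapshot(n); im=cv2.cvtColor(s['img'],cv2.COLOR_RGB2BGR)
    c=cv2.resize(im[y0:y0+130,x0:x0+100],None,fx=4,fy=4,interpolation=cv2.INTER_CUBIC)
    for w,z,col in((0,-.017,(0,0,255)),(.0111,-.017,(0,255,0)),(-.0111,-.017,(0,255,0)),(.032,-.017,(255,255,0)),(-.032,-.017,(255,255,0)),(0,.049,(255,0,255))):
        a=(np.array(proj(s,t+u*w+[0,0,z]))-[x0,y0])*4; cv2.circle(c,tuple(a.astype(int).tolist()),3,col,-1)
    out.append(c)
cv2.imwrite('pics/cmp.png',np.hstack(out))
E
```

```text
(no output)
```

View pics/cmp.png

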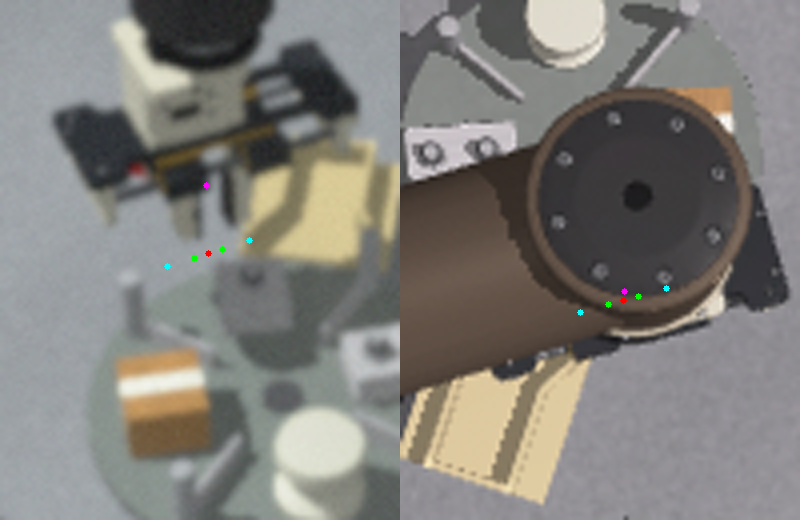

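{"name": "apply_moves", "arguments": {"commands": [[[0,0,2],0,0.65],[[0,0,4],0,0.65],[[0,2,4],-0.1,0.65],[[0,4,4],-0.2,0.65],[[0.5,6,4],-0.32,0.65],[[1,8,4],-0.44,0.65],[[1.5,9.5,4],-0.56,0.65],[[2,10.5,4],-0.68,0.65],[[2.09,11.07,4],-0.8,0.65],[[2.09,11.07,4],-0.9,0.65],[[2.09,11.07,4],-0.96,0.65],[[2.09,11.07,4],-0.96,0.65],[[2.09,11.07,4],-0.96,0.65],[[2.09,11.07,2.5],-0.96,0.65],[[2.09,11.07,1],-0.96,0.65],[[2.09,11.07,-0.5],-0.96,0.65],[[2.09,11.07,-1.5],-0.96,0.65],[[2.09,11.07,-1.9],-0.96,0.65],[[2.09,11.07,-1.9],-0.96,0.65],[[2.09,11.07,-1.9],-0.96,0.65]]}}

```text
clock: 9.3
tool_pos: [0.5662, 0.0938, 0.067]
orientation: [180.0, 0.0, 141.9]
force: [-0.2, 1.0, -0.1]
opening: 0.0306
gripper_force: 0.0
```

```bash
python3 - <<'E'
from h import *
o=ctrl.get_obs(); t=o['tool_pos']; print(t,o['force'],o['opening'])
s=ctrl.snapshot('scene'); im=cv2.cvtColor(s['img'],cv2.COLOR_RGB2BGR)
x0,y0=250,130; c=cv2.resize(im[y0:y0+120,x0:x0+110],None,fx=5,fy=5,interpolation=cv2.INTER_CUBIC)
for z,col in((t[2]-.017,(0,0,255)),(.095,(255,0,0))):
    a=(np.array(proj(s,[t[0],t[1],z]))-[x0,y0])*5; cv2.circle(c,tuple(a.astype(int).tolist()),3,col,-1)
cv2.imwrite('pics/s3.png',c)
E
```

```text
[0.56615054 0.09382348 0.06701249] [-0.21905754  1.0372971  -0.1153013 ] 0.03058048355428246
```

View pics/s3.png

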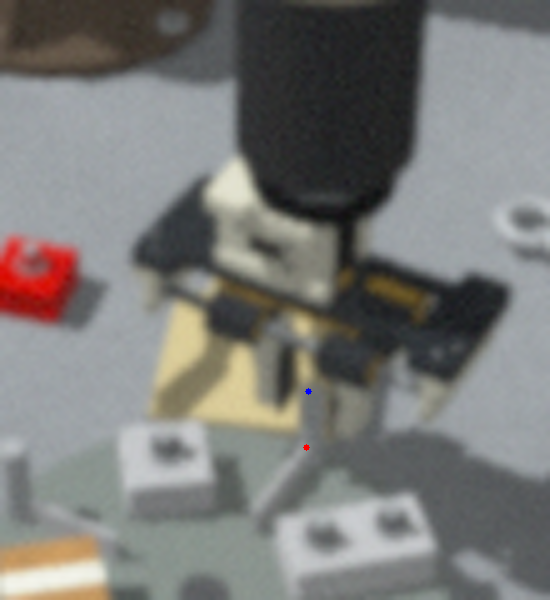

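Post at crop (312,385–445) appears between the two finger tips at (272,405) and (345,435). Closing the jaws gives a simple test: 16 mm opening if the post is caught.

{"name": "apply_moves", "arguments": {"commands": [[[0,0,0],0,0.8],[[0,0,0],0,0.85],[[0,0,0],0,0.9],[[0,0,0],0,0.9],[[0,0,0],0,0.9]]}}

```text
clock: 9.77
tool_pos: [0.566, 0.0938, 0.0672]
orientation: [180.0, 0.0, 141.8]
force: [-1.9, -0.6, 4.4]
opening: 0.0149
gripper_force: 30.0
```

Caught (about 15 mm, 30 N). I'll loosen to a cage and turn in the same arc.

{"name": "apply_moves", "arguments": {"commands": [[[0,0,0],0,0.77],[[0,0,0],0,0.77],[[-0.13,-0.17,0],0.017,0.77],[[-0.32,-0.43,0],0.044,0.77],[[-0.56,-0.78,0],0.079,0.77],[[-0.85,-1.22,0],0.122,0.77],[[-1.16,-1.78,0],0.175,0.77],[[-1.16,-1.78,0],0.175,0.77]]}}

```text
clock: 10.43
tool_pos: [0.5535, 0.0754, 0.0665]
orientation: [-180.0, -0.0, 152.0]
force: [0.0, -0.2, -0.5]
opening: 0.0204
gripper_force: 0.0
```

```bash
cat > m.py <<'E'
from h import *
for n in('scene','top'):
  s=ctrl.snapshot(n)
  for k,z in dict(clamp=.04,bay_mark=.04,post_top=.095,square_clamp=.04,insulator=.04,carton=.04).items():
    for r in ctrl.spot_point(s,k)[:3]:
        w=onz(s,r['at'],z)[:2]-[.6615,.0187]
        if np.hypot(*w)<.16: print(n,k,round(r['score'],2),np.hypot(*w).round(3),np.degrees(np.arctan2(w[1],w[0])).round(1))
E
python3 m.py
```

```text
scene clamp 0.73 0.081 112.4
scene clamp 0.22 0.141 109.3
scene bay_mark 0.7 0.135 109.1
scene post_top 0.67 0.129 54.5
scene square_clamp 0.82 0.087 -167.2
scene insulator 0.77 0.087 16.9
scene carton 0.83 0.081 -74.2
top bay_mark 0.28 0.132 52.2
top post_top 0.79 0.122 60.3
top square_clamp 0.76 0.092 -166.7
top insulator 0.64 0.085 14.0
top carton 0.72 0.083 -74.0
```

The disc turned about 10°, so the cage works. Next is the rest of the arc.

```bash
python3 - <<'E'
import numpy as np
st=[11,13,15.5,18.5,22,25.5,29,32.5,36,39.5,43,46.5,50,53.5,57,60,63,65,66.5,67.5]
f=lambda a:122*.1*np.array([np.cos(np.radians(141.8+a)),np.sin(np.radians(141.8+a))])
print([[[*(float(round(v,2)) for v in f(a)-f(10)),0],round(float(np.radians(a-10)),3),.77] for a in st])
E
```

```text
[[[-0.1, -0.19, 0], 0.017, 0.77], [[-0.29, -0.57, 0], 0.052, 0.77], [[-0.5, -1.06, 0], 0.096, 0.77], [[-0.73, -1.65, 0], 0.148, 0.77], [[-0.96, -2.36, 0], 0.209, 0.77], [[-1.15, -3.08, 0], 0.271, 0.77], [[-1.29, -3.81, 0], 0.332, 0.77], [[-1.39, -4.55, 0], 0.393, 0.77], [[-1.44, -5.3, 0], 0.454, 0.77], [[-1.44, -6.04, 0], 0.515, 0.77], [[-1.41, -6.79, 0], 0.576, 0.77], [[-1.32, -7.53, 0], 0.637, 0.77], [[-1.19, -8.26, 0], 0.698, 0.77], [[-1.02, -8.98, 0], 0.759, 0.77], [[-0.8, -9.7, 0], 0.82, 0.77], [[-0.58, -10.3, 0], 0.873, 0.77], [[-0.32, -10.88, 0], 0.925, 0.77], [[-0.14, -11.27, 0], 0.96, 0.77], [[0.01, -11.55, 0], 0.986, 0.77], [[0.11, -11.74, 0], 1.004, 0.77]]
```

{"name": "apply_moves", "arguments": {"commands": [[[-0.1,-0.19,0],0.017,0.77],[[-0.29,-0.57,0],0.052,0.77],[[-0.5,-1.06,0],0.096,0.77],[[-0.73,-1.65,0],0.148,0.77],[[-0.96,-2.36,0],0.209,0.77],[[-1.15,-3.08,0],0.271,0.77],[[-1.29,-3.81,0],0.332,0.77],[[-1.39,-4.55,0],0.393,0.77],[[-1.44,-5.3,0],0.454,0.77],[[-1.44,-6.04,0],0.515,0.77],[[-1.41,-6.79,0],0.576,0.77],[[-1.32,-7.53,0],0.637,0.77],[[-1.19,-8.26,0],0.698,0.77],[[-1.02,-8.98,0],0.759,0.77],[[-0.8,-9.7,0],0.82,0.77],[[-0.58,-10.3,0],0.873,0.77],[[-0.32,-10.88,0],0.925,0.77],[[-0.14,-11.27,0],0.96,0.77],[[0.01,-11.55,0],0.986,0.77],[[0.11,-11.74,0],1.004,0.77]]}}

```text
clock: 12.8
tool_pos: [0.5553, -0.0416, 0.0666]
orientation: [180.0, 0.0, -150.5]
force: [-0.1, 1.8, 0.2]
opening: 0.0202
gripper_force: 0.8
```

{"name": "apply_moves", "arguments": {"commands": [[[0,0,0],0,0.77],[[0,0,0],0,0.77],[[0,0,0],0,0.77]]}}

```text
clock: 13.05
tool_pos: [0.5552, -0.0414, 0.0667]
orientation: [-180.0, -0.0, -150.6]
force: [-0.2, 0.4, -0.4]
opening: 0.0202
gripper_force: 0.0
```

```bash
python3 m.py
```

```text
scene clamp 0.66 0.096 164.1
scene bay_mark 0.82 0.142 164.6
scene post_top 0.8 0.132 120.5
scene post_top 0.3 0.035 145.6
scene square_clamp 0.63 0.088 -112.6
scene insulator 0.77 0.092 78.0
scene carton 0.95 0.076 -14.3
top post_top 0.61 0.118 120.3
top insulator 0.7 0.081 73.4
top carton 0.97 0.086 -17.8
```

{"name": "apply_moves", "arguments": {"commands": [[[0,0,0],0,0.68],[[0,0,0],0,0.65],[[0,0,2],0,0.65],[[0,0,5],0,0.65],[[0,0,9],0,0.65],[[0,-4,10],-0.1,0.8],[[0,-8,10],-0.2,0.9],[[0,-12,10],-0.3,1],[[0,-15,10],-0.4,1],[[0,-18,10],-0.5,1],[[0,-19.5,10],-0.6,1],[[0,-20,10],-0.7,1],[[0,-20,10],-0.8,1],[[0,-20,10],-0.8,1]]}}

```text
clock: 14.92
tool_pos: [0.555, -0.2421, 0.1664]
orientation: [180.0, -0.0, 163.2]
force: [-0.7, -0.9, 0.4]
opening: 0.0004
gripper_force: 0.0
```

```bash
python3 m.py; python3 - <<'E'
from h import *
s=ctrl.snapshot('top'); print(ctrl.get_obs()['opening'])
overlay(s,np.array([.6615,.0187,np.radians(163.3),np.radians(164.3)]),'ov1')
E
```

```text
scene clamp 0.67 0.09 164.2
scene bay_mark 0.56 0.148 162.6
scene post_top 0.94 0.129 119.6
scene square_clamp 0.81 0.084 -107.1
scene insulator 0.68 0.102 73.3
scene carton 0.56 0.084 -14.2
top clamp 0.88 0.091 159.9
top bay_mark 0.67 0.135 165.2
top post_top 0.6 0.117 115.4
top post_top 0.26 0.013 -156.5
top insulator 0.8 0.09 73.2
0.00047406734413619366
```

View pics/ov1.png

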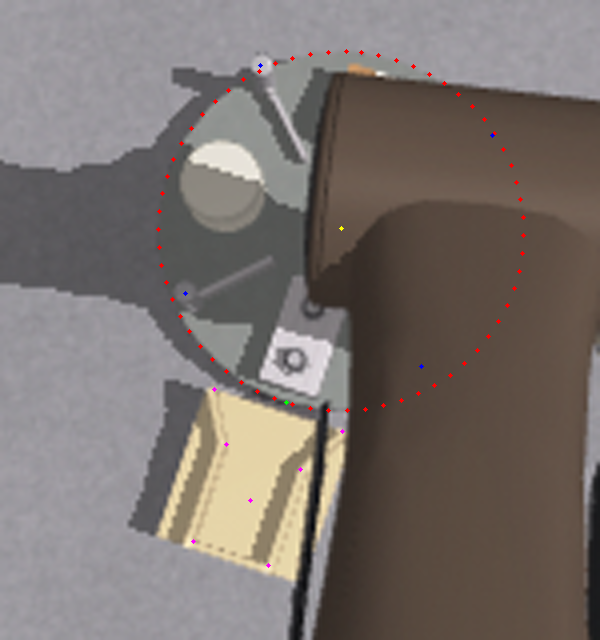

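The model lines up with posts at crop (262,65) and (185,295), so the bay sits at about 164.3° against the tray's 163.3°. The clamp lies radially with its visible bolts at (291,360) and (312,310).

Next I'll push from the hub side. The jaw line goes along the push so the gripper body clears the posts. The true tip height is in doubt, so I'll probe it on the bare hub area.

```bash
python3 -c "
from h import *
o=ctrl.get_obs();print(o['joint_pos'],o['tool_pos'],o['force'])
u=np.array([np.cos(np.radians(163.6)),np.sin(np.radians(163.6))])
for r in(.01,.02,.148): print(r,np.array([.6615,.0187])+r*u)"
```

```text
[-5.02382643e+00  1.60138535e+01 -1.22357068e+01 -1.07404793e-03
 -6.17469177e+01 -1.01422808e+02] [ 0.55536634 -0.24135417  0.1666829 ] [0.07300562 0.14276074 0.22274076]
0.01 [0.65190686 0.02152341]
0.02 [0.64231372 0.02434683]
0.148 [0.51952153 0.06048654]
```

{"name": "apply_moves", "arguments": {"commands": [[[0.5,2,0],0.12,1],[[1.2,5,0],0.24,1],[[2.2,8.5,0],0.36,1],[[3.5,12,0],0.48,1],[[5,15.5,0],0.6,1],[[6.2,19,0],0.72,1],[[7.2,22,0],0.84,1],[[8,24.5,0],0.96,1],[[8.5,26,0],1.08,1],[[8.7,26.6,0],1.2,1],[[8.7,26.6,0],1.32,1],[[8.7,26.6,0],1.44,1],[[8.7,26.6,0],1.56,1],[[8.7,26.6,-2],1.578,1],[[8.7,26.6,-4.5],1.578,1],[[8.7,26.6,-6.5],1.578,1],[[8.7,26.6,-7.8],1.578,1],[[8.7,26.6,-8.2],1.578,1],[[8.7,26.6,-8.2],1.578,1],[[8.7,26.6,-8.2],1.578,1]]}}

```text
clock: 17.33
tool_pos: [0.6429, 0.0246, 0.0853]
orientation: [-180.0, 0.0, -106.0]
force: [1.4, 0.3, 0.6]
opening: 0.0
gripper_force: 0.0
```

{"name": "apply_moves", "arguments": {"commands": [[[0,0,-0.4],0,1],[[0,0,-0.8],0,1],[[0,0,-1.2],0,1],[[0,0,-1.6],0,1],[[0,0,-2],0,1],[[0,0,-2],0,1],[[0,0,-2],0,1]]}}

```text
clock: 17.92
tool_pos: [0.6421, 0.0245, 0.0643]
orientation: [180.0, -0.0, -106.0]
force: [-0.3, 0.3, 0.4]
opening: 0.0005
gripper_force: 0.0
```

{"name": "apply_moves", "arguments": {"commands": [[[0,0,-0.2],0,1],[[0,0,-0.4],0,1],[[0,0,-0.5],0,1],[[0,0,-0.5],0,1]]}}

```text
clock: 18.25
tool_pos: [0.6422, 0.0246, 0.0594]
orientation: [180.0, -0.0, -106.0]
force: [-0.1, -0.2, 0.4]
opening: 0.0007
gripper_force: 0.0
```

```bash
python3 - <<'E'
from h import *
o=ctrl.get_obs(); t=o['tool_pos']; print(t,o['force'])
s=ctrl.snapshot('scene'); im=cv2.cvtColor(s['img'],cv2.COLOR_RGB2BGR)
x0,y0=230,130; c=cv2.resize(im[y0:y0+150,x0:x0+150],None,fx=4,fy=4,interpolation=cv2.INTER_CUBIC)
for z,col in((t[2]-.017,(0,0,255)),(t[2]+.003,(255,0,0))):
    a=(np.array(proj(s,[t[0],t[1],z]))-[x0,y0])*4; cv2.circle(c,tuple(a.astype(int).tolist()),3,col,-1)
cv2.imwrite('pics/s4.png',c)
E
```

```text
[0.64218869 0.0246075  0.05938415] [-0.13905427 -0.21067426  0.42867639]
```

View pics/s4.png

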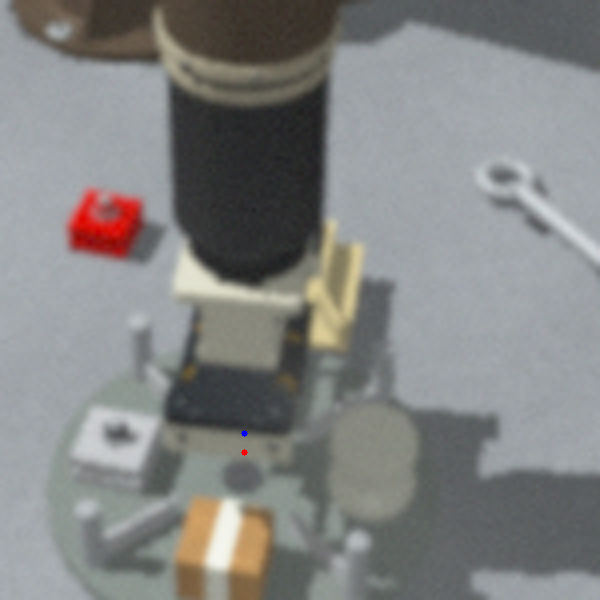

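The gripper body stands clear of the carton at crop (225,545) and the insulator at (375,460). There is no contact yet at nominal tip height 42 mm, so I'll keep feeling downward.

{"name": "apply_moves", "arguments": {"commands": [[[0,0,-0.2],0,1],[[0,0,-0.4],0,1],[[0,0,-0.4],0,1]]}}

```text
clock: 18.55
tool_pos: [0.6421, 0.0246, 0.0552]
orientation: [180.0, -0.0, -106.0]
force: [0.3, 0.1, -0.2]
opening: 0.0005
gripper_force: 0.0
```

{"name": "apply_moves", "arguments": {"commands": [[[0,0,-0.2],0,1],[[0,0,-0.4],0,1],[[0,0,-0.6],0,1],[[0,0,-0.6],0,1]]}}

```text
clock: 18.88
tool_pos: [0.642, 0.0246, 0.0491]
orientation: [180.0, -0.0, -106.0]
force: [-0.3, -0.4, -0.2]
opening: 0.0004
gripper_force: 0.0
```

{"name": "apply_moves", "arguments": {"commands": [[[0,0,-0.2],0,1],[[0,0,-0.4],0,1],[[0,0,-0.6],0,1],[[0,0,-0.6],0,1]]}}

```text
clock: 19.22
tool_pos: [0.642, 0.0246, 0.0431]
orientation: [180.0, -0.0, -106.0]
force: [0.1, -0.3, 0.1]
opening: 0.0005
gripper_force: 0.0
```

{"name": "apply_moves", "arguments": {"commands": [[[-0.29,0.08,0],0,1],[[-0.77,0.23,0],0,1],[[-1.25,0.37,0],0,1],[[-1.73,0.51,0],0,1],[[-2.21,0.65,0],0,1],[[-2.69,0.79,0],0,1],[[-3.17,0.93,0],0,1],[[-3.65,1.07,0],0,1],[[-3.84,1.13,0],0,1],[[-3.84,1.13,0],0,1]]}}

```text
clock: 20.05
tool_pos: [0.6033, 0.0361, 0.0438]
orientation: [180.0, 0.0, -106.0]
force: [0.2, -0.7, -0.3]
opening: 0.0005
gripper_force: 0.0
```

```bash
python3 m.py | grep -v post; python3 -c "
from plant import ctrl
print(ctrl.get_obs()['force'])"
```

```text
scene square_clamp 0.87 0.082 -111.1
scene insulator 0.65 0.088 76.3
scene carton 0.61 0.086 -12.5
top clamp 0.51 0.109 167.0
top bay_mark 0.79 0.128 166.2
top square_clamp 0.89 0.088 -112.8
top carton 0.75 0.078 -21.3
[-0.21140724 -0.05931369  0.61493252]
```

{"name": "apply_moves", "arguments": {"commands": [[[-0.3,0.09,0],0,1],[[-0.75,0.22,0],0,1],[[-1.25,0.37,0],0,1],[[-1.75,0.52,0],0,1],[[-2.25,0.66,0],0,1],[[-2.75,0.81,0],0,1],[[-3.25,0.96,0],0,1],[[-3.75,1.1,0],0,1],[[-4.25,1.25,0],0,1],[[-4.75,1.4,0],0,1],[[-5.25,1.54,0],0,1],[[-5.75,1.69,0],0,1],[[-6.25,1.84,0],0,1],[[-6.75,1.98,0],0,1],[[-7.1,2.09,0],0,1],[[-7.2,2.12,0],0,1],[[-7.2,2.12,0],0,1]]}}

```text
clock: 22.17
tool_pos: [0.5315, 0.0572, 0.0437]
orientation: [180.0, -0.0, -106.0]
force: [0.5, 1.3, -0.4]
opening: 0.0006
gripper_force: 0.0
```

```bash
python3 m.py | grep -v post; python3 - <<'E'
from h import *
print(ctrl.get_obs()['force'])
for n in('scene','top'):
  s=ctrl.snapshot(n)
  for r in ctrl.spot_point(s,'clamp')[:3]:
    w=onz(s,r['at'],.036)[:2]-[.6615,.0187]; print(n,r['score'],r['at'],np.hypot(*w),np.degrees(np.arctan2(w[1],w[0])))
E
```

```text
scene clamp 0.74 0.086 77.2
scene bay_mark 0.6 0.142 165.4
scene square_clamp 0.62 0.084 -104.8
scene insulator 0.73 0.091 71.3
scene carton 0.6 0.085 -18.2
top square_clamp 0.78 0.086 -102.3
top insulator 0.6 0.09 74.3
top carton 0.95 0.087 -22.5
[-0.138666    0.27328411  0.35378008]
top 0.6 [257.4, 248.6] 0.1893953171289835 166.11524254063352
```

{"name": "apply_moves", "arguments": {"commands": [[[-0.38,0.11,0],0,1],[[-0.77,0.23,0],0,1],[[-1.15,0.34,0],0,1],[[-1.44,0.42,0],0,1],[[-1.73,0.51,0],0,1],[[-1.92,0.56,0],0,1],[[-1.92,0.56,0],0,1]]}}

```text
clock: 23.65
tool_pos: [0.5135, 0.063, 0.0442]
orientation: [-179.9, 0.0, -106.0]
force: [4.4, -2.0, -1.9]
opening: 0.0005
gripper_force: 2.5
```

{"name": "apply_moves", "arguments": {"commands": [[[-0.1,0.03,0],0,1],[[-0.2,0.06,0],0,1],[[-0.3,0.09,0],0,1],[[-0.4,0.12,0],0,1]]}}

```text
clock: 23.98
tool_pos: [0.5137, 0.0647, 0.0457]
orientation: [-179.5, 0.2, -105.9]
force: [16.2, -8.3, 1.1]
opening: 0.0004
gripper_force: 9.3
```

Resistance of 18 N with no further travel at the expected distance means it is at the stop. I'll back off, lift and check.

{"name": "apply_moves", "arguments": {"commands": [[[0.4,-0.12,0],0,1],[[0.9,-0.26,0],0,1],[[1.5,-0.44,0],0,1],[[2,-0.59,0],0,1],[[2,-0.59,2],0,1],[[2,-0.59,5],0,1],[[2,-0.59,9],0,1],[[2,-0.59,12],0,1],[[2,-4,14],0,1],[[2,-8,14],0,1],[[2,-12,14],0,1],[[2,-16,14],0,1],[[2,-20,14],0,1],[[2,-24,14],0,1],[[2,-27,14],0,1],[[2,-29,14],0,1],[[2,-30,14],0,1],[[2,-30,14],0,1]]}}

```text
clock: 25.48
tool_pos: [0.5282, -0.2379, 0.1829]
orientation: [179.9, -0.0, -106.2]
force: [0.7, -0.5, -0.4]
opening: 0.0004
gripper_force: 0.0
```

```bash
python3 m.py; python3 - <<'E'
from h import *
q=np.array([.6615,.0187,np.radians(163.3),np.radians(164.3)])
for n in('scene','top'):
  s=ctrl.snapshot(n)
  for r in ctrl.spot_point(s,'clamp')[:3]:
    w=onz(s,r['at'],.036)[:2]-q[:2]; print(n,r['score'],np.hypot(*w),np.degrees(np.arctan2(w[1],w[0])))
overlay(s,q,'ov2')
E
```

```text
scene bay_mark 0.81 0.143 162.9
scene post_top 0.96 0.121 116.5
scene square_clamp 0.68 0.087 -108.7
scene insulator 0.64 0.098 73.2
scene carton 0.93 0.072 -15.8
top bay_mark 0.89 0.134 164.2
top post_top 0.67 0.121 119.6
top insulator 0.75 0.085 73.3
top carton 0.61 0.087 -18.6
scene 0.69 0.3469537768476365 125.40550291619863
scene 0.56 0.21461884005444987 165.59731579437215
top 0.58 0.21488029662853608 166.98633105074103
```

View pics/ov2.png

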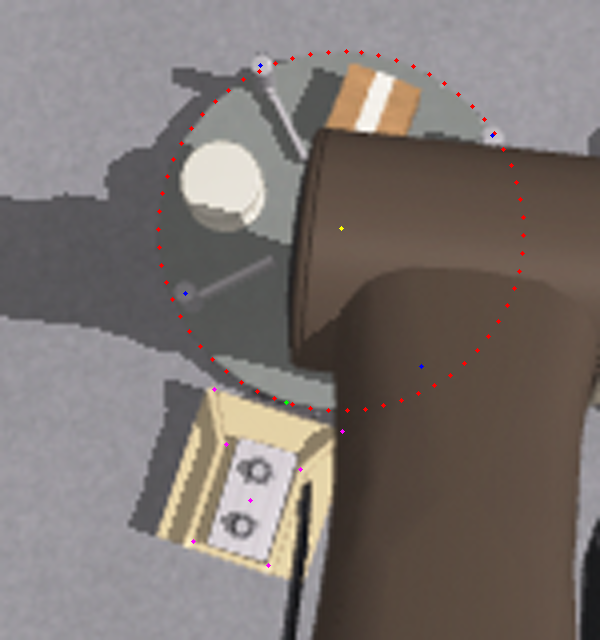

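The clamp lies straight in the channel against the end stop, centred at crop (253,500) with the outlet at (250,500). The disc is still at its place and the robot is clear, so I'll hand in.

```bash
python3 -c "
from plant import ctrl
print(ctrl.close_job())"
```

```text
the job is handed in; nothing more can be done
None
```

I turned the clamp's bay to face the tray and pushed the clamp home. In the last picture it lies straight against the end stop with its bay still facing the tray and the arm clear. The job is handed in, but no verdict came back.

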